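# Ratchet the open card press shut

### The arm

A 6-joint arm with a two-finger parallel gripper is mounted at the origin on a cart in front of the work surface, level with it; the furniture and walls round the work are solid. World frame = base frame: x ahead of the robot, y to its left, z up, the work surface at z = 0. Lengths are in mm, angles in rad, forces in N, time in s.
With the tool pointing down it reaches from about 325 to 750 mm from the base axis. Payload 7.6 kg.
Tool frame: the origin (TCP) lies at the very end of the fingers, on their centre line; the grasp point (between the pads) lies 19 mm behind it (r.grasp_offset is the distance from the TCP to the grasp point, in mm); z points along the fingers, y is the line along which they close (so a half turn about z gives the same grasp; the last joint's range is limited). The gripper opens to 85 mm and grips with 20 to 120 N. Pads are 22 mm wide; open, the fingers measure 114 mm over their backs; the gripper's body (76 mm by 85 mm) begins 54 mm behind the grasp point. The pads swing forward as they close: fully open they stand 13 mm farther back than shut.
Start: joints at [1.244, 0.052, 1.401, -0, 1.689, -0.07], TCP at [133.326, 507.812, 198.923] pointing down, gripper open.
Joint ranges: [-2.9, 2.9], [-0.91, 2.17], [0.12, 2.37], [-1.06, 4.2], [0.26, 2.73], [-2.93, 2.93]. Speed limits (rad/s): [2.57, 2.57, 3.01, 3.14, 3.14, 3.14].

### API

Orientations are given as a rotation vector (axis times angle).
In Python, from cell import r gives the robot as it stands. The module is installed in compiled form; this text tells all that it offers.
- The arm moves only by the tool servo_tool, never from a script. Its argument "plan" is a list of rows, each an object with "delta_pos": the shift along the tool's x, y, z in cm, a list of three; "roll": the turn about the tool's z in degrees; "hand": the opening, from 0 (shut) to 1 (fully open). In form: [{"delta_pos": [tx, ty, tz], "roll": roll, "hand": hand}, ...]. A call has 1 to 8 rows; each row shifts and turns the commanded pose from where the row before left it, along the tool's axes as they then stand; what a row does not reach is not made up. A row lasts 1/12 s, in which the tool goes at most 41.7 mm and 7.16 degrees, less where a joint would pass 70% of its speed; a pose out of reach is approached as far as the arm can. A call is refused whole if a number of a shift passes 4.17 or a number of a turn 7.16, either way. A call with a gripper value outside its range is refused whole. The fingers move at their own pace and stop on an object; "force" is the grip in N (left out, the last holds). Time passes only in rows, so rows that do not move let the fingers close. It gives the time, the measured TCP pose, the force, the opening and the grip force at its end, in the units of the state.
- r.read_state(): the state, without advancing time (a new reading comes with each control period).
- r.get_image(name): name is "scene" or "top"; returns the picture (400x640x3 uint8, red, green, blue); there is no depth.
- r.get_calibration(name): a dict with "vertical_fov" (degrees; the focal length in pixels is half the picture's height over the tangent of half this angle, whatever the lens; pixels are square), "cx", "cy" (the principal point, pixels), "R" (3x3) and "t" (3): a world point X has camera coordinates R X + t. Camera axes: x right, y down, z forward; pixel columns grow to the right and rows downward; lengths in mm; the calibration is good to about 2 mm. A picture is of the moment at which its call begins. get_calibration takes no time and is no camera call.
- r.finish_job(): hands the job in; it is judged then, once.
The state is a dict: "t": time; "joints": joint angles; "joint_vel": joint speeds; "tau": joint torques, N m; "tcp_pos": TCP position; "orientation": TCP orientation; "wrist_force": force on the tool from outside, world axes, zero at the start; "moment": the same for the moment, N m; "opening": finger opening in mm; "grip_force": force on a finger pad.
Only numpy, scipy, OpenCV 4.12 (cv2) and the standard library are available. Lean on these libraries where they do the work, as an engineer would, in place of code of your own. Each camera call takes 0.05 s, during which the arm holds its last target. There are 200 camera calls.

### The job

Two small card-pad presses stand on the reception worktop; one is already tight, the other still has its wooden pressing plate well above its cards. Take hold of the ratchet handle of the open press and swing it back and forth (clockwise seen from above drives the screw, the return stroke slips freely) until its plate is fully down on the cards, then let go. Do not move the handle of the tight press.

Things in the scene. Friction and masses are not known exactly. Their poses are not given: they have to be found in the camera images.
- open_press_grip (a point): Grasp point on the handle of the open press (14 to 16 mm gap between plate and cards): centre of the black grip sleeve, 135 mm from the screw axis, 89 mm above the worktop. Sleeve: 95 to 180 mm from the axis, 20 mm wide, 16 mm high, free all round and below. Its x axis runs along the handle towards the screw axis, z up.
- open_press_axis (a point): Point on the open press's vertical screw axis at handle height (89 mm up); the handle points along this frame's -x at mid swing. Press fixed to the worktop: base 96 x 156 x 14 mm, two posts, grey bridge 78 mm high, on it a round 68 mm ratchet head with the screw's hexagon end, top at 106 mm.
- open_press_handle (a joint): Angle of the open press's handle, rad, clockwise from above positive, 0 = mid swing, stops at -0.65 and +0.65. Clockwise drives the screw (1 to 3 N at the sleeve) after up to 0.45 rad idle; counter-clockwise it slips back easily (1 to 2 N). Once the plate is down, driving stiffens and the ratchet clicks over at about 7 N, so it cannot be overtightened.
- open_press_screw (a joint): Turn of the open press's screw, rad, clockwise from above: 0 to 0.4 at the start, 2.6 when the plate is fully down on the cards (firm stop). The plate sinks 6.3 mm per rad. It stays where it is while the handle returns.
- tight_press_grip (a point): The same point on the handle of the other press, which looks alike but is already tight (no gap between plate and cards). Leave it alone.

How it is judged:
By the outcome, as a careful person would: the job done as asked, in the order asked, and still so for the second after the job is handed in, with the robot touching nothing.
It also fails if it takes over 64 s, if anything falls off the work surface, if the arm or the gripper's body presses on something with over 40 N, if the wrist force passes 120 N, or if a joint passes its speed limit or range.

## Working session

There is one attempt and no reset: what is moved stays moved. The work goes in short steps, Python scripts to look and compute and a tool call to move; the robot and the scene stay as the last step left them, time stands still between calls to the robot, and variables do not carry over. Pictures are saved under pics/ and viewed, at most 10 in all, crops included, and the job is handed in when it is done.

Besides the shell and the picture viewer there is one more tool, called after "Emit:" as name([rows], argument=value, ...), one row to a line, values as JSON. servo_tool: Moves the arm, as the interface text tells. Its arguments: {"type":"object","properties":{"plan":{"type":"array"},"force":{"type":"number"}},"required":["plan"]}

```bash
mkdir -p pics
python3 - <<'E'
from cell import r
import cv2
for n in("scene","top"):
    cv2.imwrite(f"pics/{n}0.png",r.get_image(n)[:,:,::-1]); c=r.get_calibration(n); print(n,c)
print(r.read_state())
E
```

```text
scene {'vertical_fov': 50.238102587166665, 'cx': 321.24572931450746, 'cy': 202.7835537186161, 'R': array([[ 0.5610058 , -0.8275876 ,  0.01926832],
       [-0.42387918, -0.30717717, -0.85203793],
       [ 0.71105481,  0.46983078, -0.52312532]]), 't': array([-469.42879174,  258.99206267,  681.44812195])}
top {'vertical_fov': 44.75503189236606, 'cx': 315.4597241744807, 'cy': 192.02132349197194, 'R': array([[-3.81516797e-03, -9.99992289e-01,  9.31032340e-04],
       [-9.97937857e-01,  3.74767077e-03, -6.40779889e-02],
       [ 6.40740056e-02, -1.17358071e-03, -9.97944460e-01]]), 't': array([-189.61403739,  565.34135407, 1122.4200111 ])}
{'t': 0.1, 'joints': array([ 1.24371828e+00,  5.27949135e-02,  1.40162767e+00, -1.25470903e-05,
        1.68859383e+00, -7.02842140e-02]), 'joint_vel': array([-0.00011715, -0.00106969, -0.00328018, -0.00139526,  0.00171009,
        0.00050052]), 'tau': array([ 1.17122996e-03, -3.82585716e+01, -3.60983741e+01, -5.49527101e-05,
        4.78649890e-03,  6.17845581e-05]), 'tcp_pos': array([133.21236855, 507.49370633, 198.14335513]), 'orientation': array([-4.02231178e-01, -3.11546478e+00,  2.19612423e-03]), 'wrist_force': array([-0.12949033,  0.24870612,  0.2877139 ]), 'moment': array([-0.03419993, -0.01441326,  0.01974502]), 'grip_force': 0.0, 'opening': 85.31712545093929}
```

View pics/scene0.png

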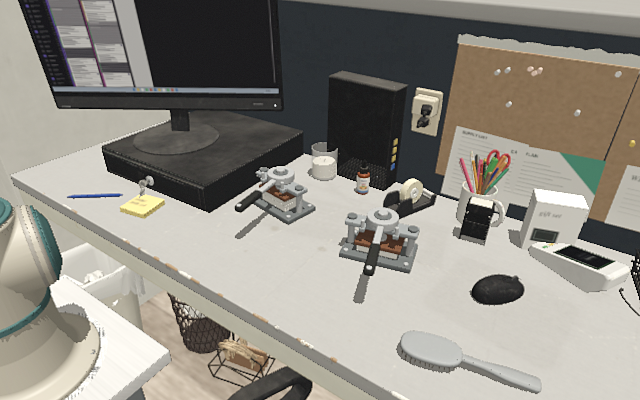

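View pics/top0.png

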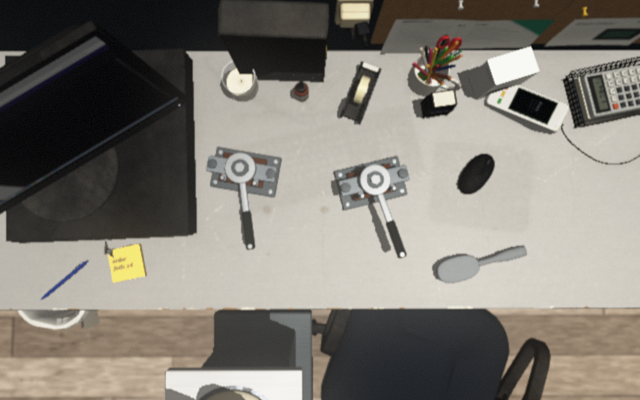

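The scene view shows two presses, with heads at about (281,173) and (383,217). In the top view the heads are at about (239,168) and (375,180), and the sleeves end at (250,245) and (402,254). I'll zoom in to compare the gaps.

```bash
cat > h.py <<'E'
import numpy as np
from cell import r
def ray(n,u,v,z):
    c=r.get_calibration(n);f=200/np.tan(np.radians(c["vertical_fov"]/2))
    o=-c["R"].T@c["t"];d=c["R"].T@np.array([(u-c["cx"])/f,(v-c["cy"])/f,1])
    return o+d*(z-o[2])/d[2]
E
python3 - <<'E'
import cv2,numpy as np
from h import *
s=cv2.imread("pics/scene0.png")
a=cv2.resize(s[160:225,232:322],(400,289),interpolation=2);b=cv2.resize(s[200:280,330:430],(400,320),interpolation=2)
t=cv2.imread("pics/top0.png")
c=cv2.resize(t[140:265,200:290],(400,556)[::1],interpolation=2)[:280*2];d=cv2.resize(t[140:265,325:415],(400,556),interpolation=2)
cv2.imwrite("pics/z.png",np.vstack([a,b])[:600]);cv2.imwrite("pics/zt.png",np.hstack([c,d]))
g=cv2.cvtColor(t,cv2.COLOR_BGR2GRAY)
for (x0,x1) in((235,265),(370,412)):
    m=(g[205:262,x0:x1]<60).astype(np.uint8)
    n,l,st,ce=cv2.connectedComponentsWithStats(m)
    i=1+np.argmax(st[1:,4]);p=np.argwhere(l==i)[:,::-1]+[x0,205]
    print(cv2.minAreaRect(p.astype(np.float32)),st[i],ray("top",*p.mean(0),93))
for u,v in((239.5,167),(375,179)): print(ray("top",u,v,106))
E
```

```text
((248.2000274658203, 213.10000610351562), (2.2360680103302, 0.8944271206855774), 26.56505012512207) [12  8  3  2  4] [513.83952993 -44.47394087  93.        ]
((389.4137878417969, 230.03443908691406), (6.685031890869141, 0.742781400680542), 68.19859313964844) [18 22  4  7  7] [ 476.12788267 -352.83296248   93.        ]
[614.10843228 -26.73178474 106.        ]
[ 586.82522164 -321.01764785  106.        ]
```

View pics/z.png

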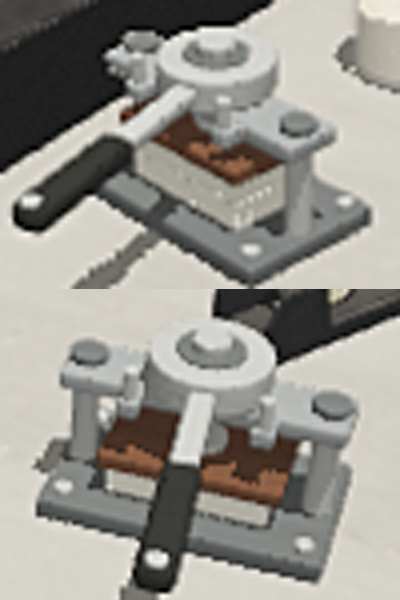

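View pics/zt.png

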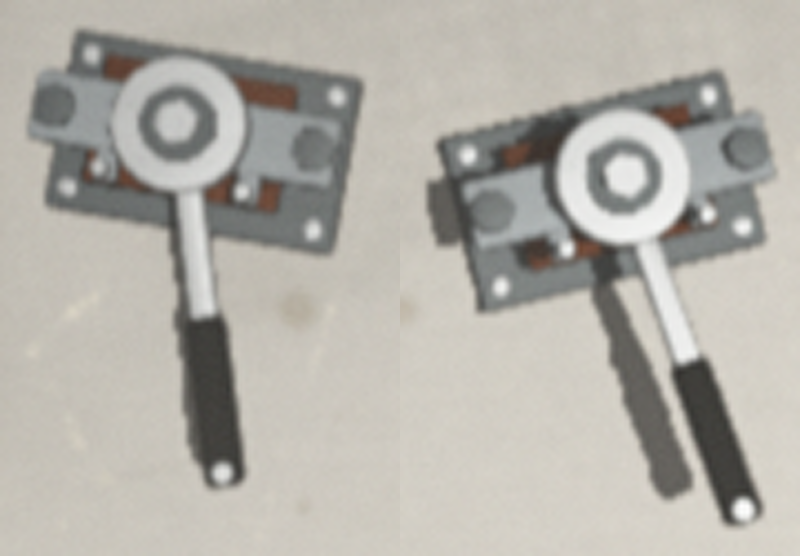

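The upper press has a tall white stack below its plate, while the lower one shows some spindle above its plate. I need a sharper zoom to judge the gap.

Run:
```python
import cv2,numpy as np
s=cv2.imread("pics/scene0.png")
a=cv2.resize(s[172:222,252:322],(800,571),interpolation=0)[:,:];b=cv2.resize(s[220:275,340:425],(800,518),interpolation=0)
a=cv2.resize(a,(400,300),interpolation=cv2.INTER_AREA)
a=cv2.resize(s[180:218,254:304],(790,600),interpolation=0)
b=cv2.resize(s[225:270,350:410],(790,592),interpolation=0)
cv2.imwrite("pics/za.png",a);cv2.imwrite("pics/zb.png",b)
```

```text
(no output)
```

View pics/za.png

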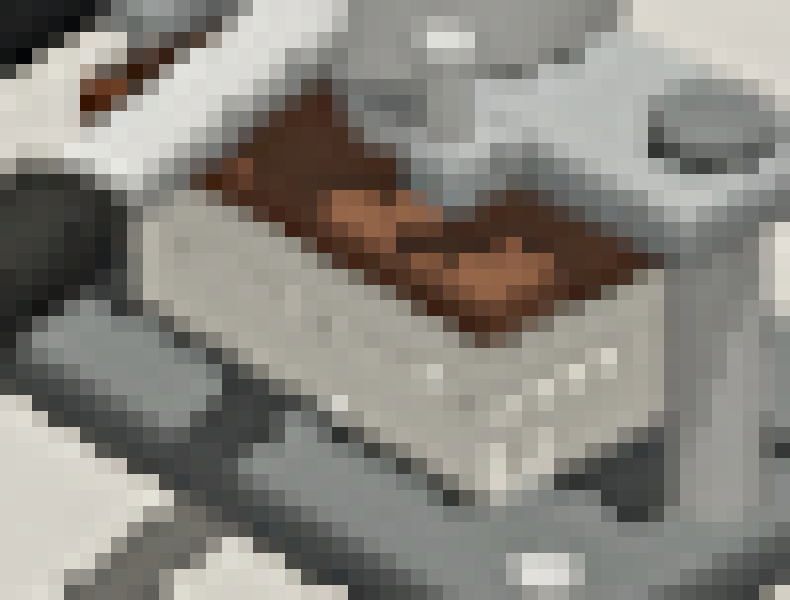

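View pics/zb.png

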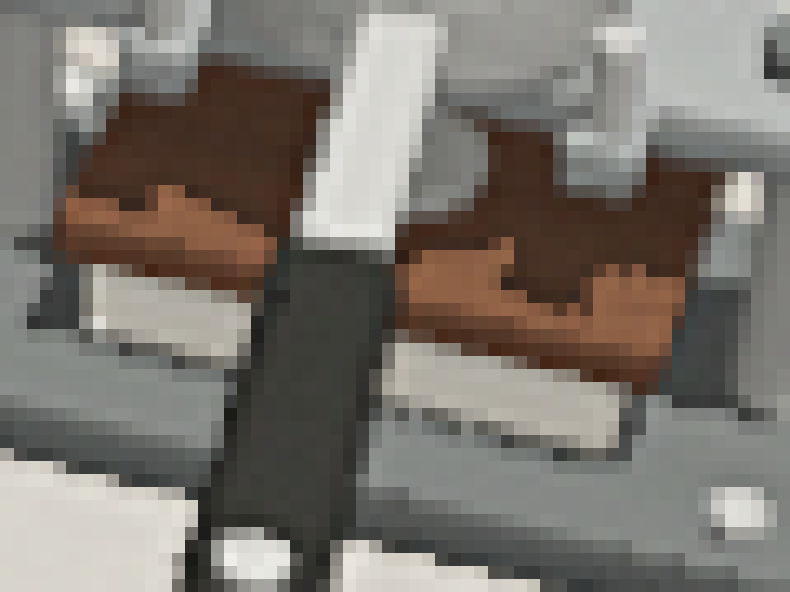

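Run:
```python
from h import *
import numpy as np
def tri(tu,su):
    A=[];
    P,Q=ray("top",*tu,0),ray("top",*tu,100);S,T=ray("scene",*su,0),ray("scene",*su,100)
    M=np.c_[Q-P,-(T-S)];x=np.linalg.lstsq(M,S-P,rcond=None)[0]
    a,b=P+x[0]*(Q-P),S+x[1]*(T-S);return (a+b)/2,np.linalg.norm(a-b)
np.set_printoptions(precision=1,suppress=True)
print("L plate FR",tri((261.9,187.7),(284.4,201)),"card bottom",ray("scene",285,211.5,14))
print("L plate FL",tri((220.3,181),(266.3,191.7)),"card bottom",ray("scene",263.2,198.4,14))
print("R plate FL",tri((354.3,200.3),(354.9,243)),"card bottom",ray("scene",356.9,250,14))
print("R plate FR",ray("scene",400.1,254.6,30),ray("scene",400.1,254.6,45),"card bottom",ray("scene",397.1,259.6,14))
# heads/sleeves at heights
for n,a in dict(Lh=(239.5,167.5),Rh=(375.5,179.5)).items(): print(n,ray("top",*a,106))
for n,a in dict(Lend=(249.8,246),Rend=(402,254.5),Ls=(246.7,212),Rs=(389.5,221.5)).items(): print(n,ray("top",*a,97))
```

```text
L plate FR (array([573.2, -69.6,  49. ]), np.float64(0.6213683260461526)) card bottom [579.6 -65.7  14. ]
L plate FL (array([596.2,  20.8,  34. ]), np.float64(20.14316580092872)) card bottom [595.9  19.   14. ]
R plate FL (array([ 544.9, -282.8,   33.1]), np.float64(2.977405712895722)) card bottom [ 549.2 -288.4   14. ]
R plate FR [ 569.9 -379.6   30. ] [ 551.6 -386.3   45. ] card bottom [ 570.3 -374.5   14. ]
Lh [613.  -26.7 106. ]
Rh [ 585.7 -322.1  106. ]
Lend [442.7 -48.7  97. ]
Rend [ 423.1 -378.8   97. ]
Ls [516.5 -41.6  97. ]
Rs [ 494.6 -352.6   97. ]
```

The triangulated plate undersides are about 49 mm (left) and 33 mm (right) above the worktop, with similar card stacks. The left press, with its axis near (613,-27), is therefore the open one. Next I'll check how close the black box on the left comes to the swing.

Run:
```python
from h import *
np.set_printoptions(precision=1,suppress=True)
b=ray("scene",207,203,0);print("box near corner base",b)
for z in(60,80,90,100,120):print(z,ray("scene",207,170,z),ray("top",194,240,z), ray("top",193,60,z))
```

```text
box near corner base [510.1 137.4   0. ]
60 [563.3 183.9  60. ] [454.9  81.6  60. ] [867.5  89.   60. ]
80 [537.6 153.   80. ] [455.6  76.7  80. ] [860.6  83.9  80. ]
90 [524.8 137.6  90. ] [455.9  74.2  90. ] [857.2  81.3  90. ]
100 [512.  122.1 100. ] [456.3  71.7 100. ] [853.8  78.8 100. ]
120 [486.3  91.2 120. ] [456.9  66.8 120. ] [846.9  73.7 120. ]
```

Emit:
servo_tool([
  {"delta_pos": [-1.3,-3.6,0],"roll": -3,"hand": 1},
  {"delta_pos": [-1.2,-3.7,0],"roll": -3,"hand": 1},
])

```text
t: 0.27
tcp_pos: [140.6, 430.2, 196.5]
orientation: [-0.233, -3.131, 0.007]
wrist_force: [0.7, -0.6, 2.1]
opening: 85.7
grip_force: 0.0
```

Run:
```python
import cv2,numpy as np
s=cv2.imread("pics/scene0.png")[110:230,95:315];t=cv2.imread("pics/top0.png")[30:260,150:270]
s=cv2.convertScaleAbs(s,alpha=1.8,beta=20);t=cv2.convertScaleAbs(t,alpha=1.8,beta=20)
s=cv2.resize(s,None,fx=2.5,fy=2.5);t=cv2.resize(t,None,fx=2,fy=2)
o=np.zeros((460,800,3),np.uint8);o[:300,:550]=s;o[:460,555:795]=t
cv2.imwrite("pics/box.png",o)
```

```text
(no output)
```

View pics/box.png

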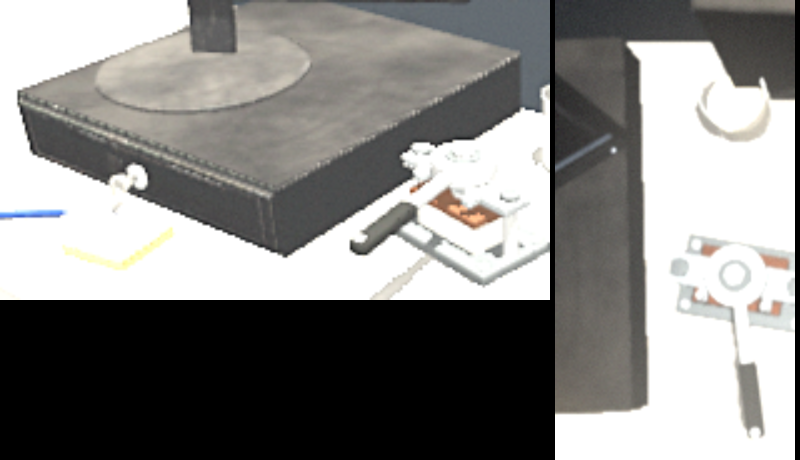

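The enlarged view puts the box's near bottom corner at scene (209,211) and its top corner at (204,187). In the top view the base edge is at u≈195 and the box's top edge at u≈186.

Run:
```python
from h import *
np.set_printoptions(precision=1,suppress=True)
print(ray("scene",209,211,0),ray("top",195,234,0),ray("top",195,60,0))
for z in(60,80,100):print(z,ray("scene",204,187,z),ray("top",187,235,z))
s=r.read_state();print(s["tcp_pos"],s["joints"])
from scipy.spatial.transform import Rotation as R
M=R.from_rotvec(s["orientation"]).as_matrix();d=np.array([479,-44,150])-s["tcp_pos"]
print(M.T@d/10,np.degrees(np.arctan2(M[1,0],M[0,0])))
```

```text
[486.3 104.6   0. ] [467.1  94.3   0. ] [888.   99.4   0. ]
60 [494.9 121.3  60. ] [466.2  97.5  60. ]
80 [471.9  92.8  80. ] [466.6  92.3  80. ]
100 [448.8  64.3 100. ] [467.1  87.  100. ]
[140.6 430.2 196.5] [ 1.2 -0.2  1.6 -0.   1.7 -0.2]
[-40.5 -41.9   4.8] 171.5073100066233
```

The box top is at about z=78 and its face at y≈95, so I'll grip nearer the axis (r≈120) and limit the clockwise swing. Now I'll move above the grip.

Emit:
servo_tool([
  {"delta_pos": [-2.6,-2.6,0],"roll": 0,"hand": 1},
  {"delta_pos": [-2.6,-2.6,0],"roll": 0,"hand": 1},
  {"delta_pos": [-2.6,-2.6,0],"roll": 0,"hand": 1},
  {"delta_pos": [-2.6,-2.6,0],"roll": 0,"hand": 1},
  {"delta_pos": [-2.6,-2.6,0],"roll": 0,"hand": 1},
  {"delta_pos": [-2.6,-2.6,0],"roll": 0,"hand": 1},
  {"delta_pos": [-2.6,-2.6,0],"roll": 0,"hand": 1},
  {"delta_pos": [-2.6,-2.6,0],"roll": 0,"hand": 1},
])

```text
t: 0.93
tcp_pos: [315.6, 192.2, 198.8]
orientation: [0.238, 3.132, 0.0]
wrist_force: [1.0, 0.6, 0.3]
opening: 85.3
grip_force: 0.0
```

Emit:
servo_tool([
  {"delta_pos": [-2.6,-2.6,0.5],"roll": 0,"hand": 1},
  {"delta_pos": [-2.6,-2.6,0.5],"roll": 0,"hand": 1},
  {"delta_pos": [-2.6,-2.6,0.5],"roll": 0,"hand": 1},
  {"delta_pos": [-2.6,-2.6,0.5],"roll": 0,"hand": 1},
  {"delta_pos": [-2.6,-2.6,0.5],"roll": 0,"hand": 1},
  {"delta_pos": [-2.6,-2.6,0.5],"roll": 0,"hand": 1},
  {"delta_pos": [-2.6,-2.6,0.5],"roll": 0,"hand": 1},
  {"delta_pos": [-2.0,-2.0,0.5],"roll": 0,"hand": 1},
])

```text
t: 1.6
tcp_pos: [485.0, -38.8, 158.1]
orientation: [-0.241, -3.132, 0.0]
wrist_force: [0.3, 0.8, 0.1]
opening: 85.8
grip_force: 0.0
```

Emit:
servo_tool([
  {"delta_pos": [0,0,0],"roll": -5,"hand": 1},
  {"delta_pos": [0,0,0],"roll": -5,"hand": 1},
  {"delta_pos": [0,0,0],"roll": -6,"hand": 1},
  {"delta_pos": [0,0,0],"roll": 0,"hand": 1},
  {"delta_pos": [0,0,0],"roll": 0,"hand": 1},
])

```text
t: 2.02
tcp_pos: [484.0, -36.3, 158.6]
orientation: [0.195, -3.135, -0.0]
wrist_force: [-0.2, -0.1, 0.6]
opening: 85.7
grip_force: 0.0
```

Run:
```python
from h import *
import cv2
from scipy.spatial.transform import Rotation as R
s=r.read_state();M=R.from_rotvec(s["orientation"]).as_matrix();print(s["tcp_pos"],s["joints"].round(2))
print((M.T@(np.array([494,-42.4,70])-s["tcp_pos"])/10).round(2),np.degrees(np.arctan2(M[1,0],M[0,0])))
a=r.get_image("scene")[:,:,::-1];b=r.get_image("top")[:,:,::-1]
a=cv2.resize(a[100:250,180:340],(426,400));b=cv2.resize(b[130:290,170:310],(350,400))
cv2.imwrite("pics/g1.png",np.hstack([a,b]))
```

```text
[483.96538501 -36.32989035 158.5656975 ] [-0.15 -0.04  1.58  0.    1.61 -1.85]
[-0.93 -0.73  8.86] -172.8863283617099
```

View pics/g1.png

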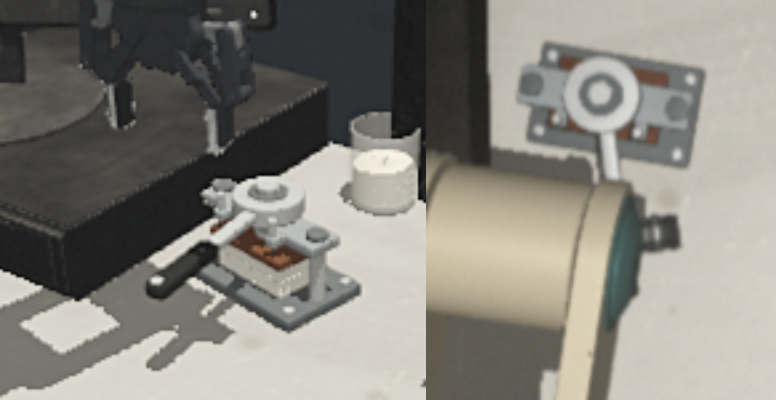

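The open fingers straddle the handle line, at crop positions (120,115) and (215,150), so I'll descend and grip.

Emit:
servo_tool([
  {"delta_pos": [-0.93,-0.73,0.5],"roll": 0,"hand": 1},
  {"delta_pos": [0,0,2.0],"roll": 0,"hand": 1},
  {"delta_pos": [0,0,2.0],"roll": 0,"hand": 1},
  {"delta_pos": [0,0,2.0],"roll": 0,"hand": 1},
  {"delta_pos": [0,0,1.5],"roll": 0,"hand": 1},
  {"delta_pos": [0,0,0.7],"roll": 0,"hand": 1},
  {"delta_pos": [0,0,0],"roll": 0,"hand": 1},
])

```text
t: 2.7
tcp_pos: [493.2, -42.1, 70.2]
orientation: [0.198, -3.132, -0.001]
wrist_force: [1.1, -0.1, 0.2]
opening: 85.2
grip_force: 0.0
```

Emit:
servo_tool([
  {"delta_pos": [0,0,0],"roll": 0,"hand": 0},
  {"delta_pos": [0,0,0],"roll": 0,"hand": 0},
  {"delta_pos": [0,0,0],"roll": 0,"hand": 0},
  {"delta_pos": [0,0,0],"roll": 0,"hand": 0},
  {"delta_pos": [0,0,0],"roll": 0,"hand": 0},
  {"delta_pos": [0,0,0],"roll": 0,"hand": 0},
  {"delta_pos": [0,0,0],"roll": 0,"hand": 0},
  {"delta_pos": [0,0,0],"roll": 0,"hand": 0},
], force=30)

```text
t: 3.37
tcp_pos: [494.3, -42.4, 71.9]
orientation: [-0.2, 3.135, 0.0]
wrist_force: [-0.4, -0.3, -0.1]
opening: -0.1
grip_force: 0.0
```

The fingers closed on nothing, so I'll look.

Run:
```python
from h import *
import cv2
a=r.get_image("scene")[:,:,::-1];b=r.get_image("top")[:,:,::-1]
a=cv2.resize(a[140:240,210:330],(480,400),interpolation=2);b=cv2.resize(b[130:290,180:300],(300,400))
cv2.imwrite("pics/g2.png",np.hstack([a,b]))
```

```text
(no output)
```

View pics/g2.png

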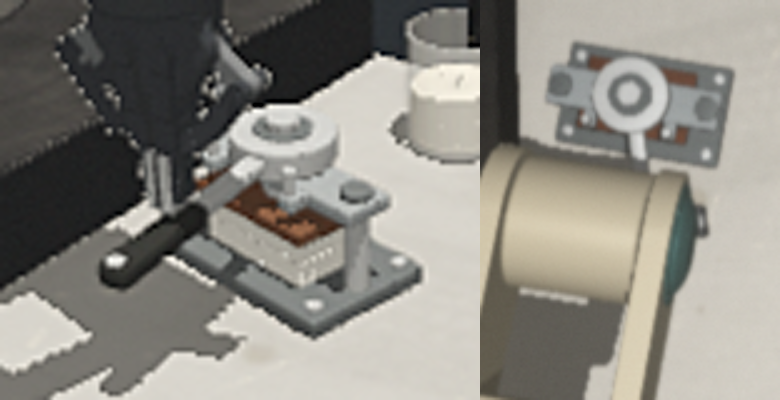

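The closed fingers (crop (165,190)) stand on the far side of the handle, which hasn't moved. I'll cross-check with both views.

Run:
```python
from h import *
np.set_printoptions(precision=1,suppress=True)
def proj(n,X):
    c=r.get_calibration(n);f=200/np.tan(np.radians(c["vertical_fov"]/2));p=c["R"]@X+c["t"];return f*p[:2]/p[2]+[c["cx"],c["cy"]]
s=r.read_state();print("tcp in scene",proj("scene",s["tcp_pos"]),"top",proj("top",s["tcp_pos"]))
print("hex top scene",ray("scene",232+215/4.444,160+45/4.444,106),"top",ray("top",200+178/4.444,140+122/4.444,106))
print("end scene",ray("scene",238.7,205.5,97),"top",ray("top",249.8,246,97))
print("sleeve start scene",ray("scene",232+118/4.444,160+140/4.444,97))
for X in ((613,-27,106),(443,-49,97),(494,-42.4,97)): print(X,proj("scene",np.array(X)),proj("top",np.array(X)))
```

```text
tcp in scene [253.2 203.3] top [248.6 222.2]
hex top scene [609. -31. 106.] top [613.1 -27.9 106. ]
end scene [439.8 -51.9  97. ] top [442.7 -48.7  97. ]
sleeve start scene [510.3 -46.5  97. ]
(613, -27, 106) [280.1 169.1] [239.6 167.5]
(443, -49, 97) [238.7 204.5] [249.9 245.9]
(494, -42.4, 97) [252.4 193.9] [247.  222.3]
```

The reported TCP should appear at scene (253,203), but the fingers end clearly higher. I'll lift, shift over bare worktop and measure where the tip really is.

Emit:
servo_tool([
  {"delta_pos": [0,0,-3],"roll": 0,"hand": 0},
  {"delta_pos": [0,0,-3],"roll": 0,"hand": 0},
  {"delta_pos": [0,-3.5,0],"roll": 0,"hand": 0},
  {"delta_pos": [0,-3.5,0],"roll": 0,"hand": 0},
  {"delta_pos": [0,-3.5,0],"roll": 0,"hand": 0},
  {"delta_pos": [0,-3.5,0],"roll": 0,"hand": 0},
  {"delta_pos": [0,0,0],"roll": 0,"hand": 0},
  {"delta_pos": [0,0,0],"roll": 0,"hand": 0},
])

```text
t: 4.13
tcp_pos: [511.8, -182.7, 131.5]
orientation: [0.195, -3.135, -0.001]
wrist_force: [0.0, 0.2, -0.8]
opening: 0.0
grip_force: 0.0
```

```bash
cat >> h.py <<'E'
def proj(n,X):
    c=r.get_calibration(n);f=200/np.tan(np.radians(c["vertical_fov"]/2));p=c["R"]@np.asarray(X)+c["t"];return f*p[:2]/p[2]+[c["cx"],c["cy"]]
E
python3 - <<'E'
from h import *
import cv2
s=r.read_state();p=proj("scene",s["tcp_pos"]);print(s["tcp_pos"],s["opening"],p)
a=r.get_image("scene")[:,:,::-1];cv2.imwrite("pics/s3.png",a)
u,v=p.round().astype(int)
g=cv2.cvtColor(a,cv2.COLOR_BGR2GRAY);print(u,v)
for y in range(v-36,v+8,2):print(y,*g[y,u-16:u+18:2])
E
```

```text
[ 511.795906   -182.70372469  131.45546138] 0.044247109910278755 [307.56250061 196.16024078]
308 196
160 35 41 39 45 44 43 44 43 44 42 40 40 35 59 42 48 44
162 210 82 164 28 43 45 43 43 44 45 39 44 49 49 49 43 75
164 210 215 218 206 29 43 42 43 45 45 39 46 55 47 40 109 245
166 209 212 212 219 116 38 34 40 41 45 39 48 49 38 114 191 183
168 211 211 211 215 179 83 129 65 49 43 44 34 136 126 189 184 185
170 213 212 211 214 177 87 131 109 133 37 43 31 187 180 182 184 186
172 213 197 212 214 176 88 131 106 130 35 49 27 183 177 185 184 186
174 214 166 214 216 183 86 131 105 129 35 47 35 182 178 182 183 185
176 149 169 213 215 177 85 131 106 130 40 53 34 181 180 182 184 197
178 133 166 214 214 205 80 130 107 128 39 54 30 141 157 167 167 170
180 128 217 213 213 218 153 129 106 145 40 27 164 219 207 104 113 120
182 184 196 213 215 212 201 124 103 146 59 170 218 213 212 215 215 212
184 135 197 191 182 205 216 207 169 143 187 215 210 211 211 212 211 210
186 96 101 99 135 130 157 204 215 213 212 210 210 209 210 209 211 211
188 98 94 67 112 142 118 190 189 215 211 212 211 209 209 208 208 208
190 105 99 84 74 119 181 134 128 220 212 212 209 211 211 210 209 208
192 106 108 103 102 167 129 103 163 215 212 213 213 212 213 212 211 210
194 81 103 106 98 116 154 212 215 212 212 210 211 211 212 212 211 211
196 53 47 87 108 123 175 212 211 211 211 210 210 210 211 212 212 212
198 105 163 121 132 126 175 211 208 208 208 209 209 210 212 211 211 212
200 163 163 119 130 133 129 185 214 208 208 207 207 207 206 208 210 210
202 208 168 119 129 158 140 132 139 181 214 209 208 206 206 206 207 207
```

The tip shows at row ~184 instead of 196, so the real fingertip is about 29 mm higher than reported. That explains the miss, because the fingers closed above the sleeve. I'll go back and descend about 29 mm further, checking the force.

Emit:
servo_tool([
  {"delta_pos": [0,3.5,0],"roll": 0,"hand": 1},
  {"delta_pos": [0,3.5,0],"roll": 0,"hand": 1},
  {"delta_pos": [0,3.5,0],"roll": 0,"hand": 1},
  {"delta_pos": [0.1,3.5,0],"roll": 0,"hand": 1},
  {"delta_pos": [0,0,0],"roll": 0,"hand": 1},
  {"delta_pos": [0,0,1.5],"roll": 0,"hand": 1},
  {"delta_pos": [0,0,1.5],"roll": 0,"hand": 1},
  {"delta_pos": [0,0,1.5],"roll": 0,"hand": 1},
])

```text
t: 4.85
tcp_pos: [493.3, -41.4, 86.7]
orientation: [-0.203, 3.134, -0.0]
wrist_force: [-0.8, -0.3, -1.2]
opening: 85.9
grip_force: 0.0
```

Emit:
servo_tool([
  {"delta_pos": [0,0,1.0],"roll": 0,"hand": 1},
  {"delta_pos": [0,0,1.0],"roll": 0,"hand": 1},
  {"delta_pos": [0,0,0],"roll": 0,"hand": 1},
])

```text
t: 5.1
tcp_pos: [492.1, -42.0, 64.8]
orientation: [0.2, -3.132, -0.001]
wrist_force: [-0.0, 0.0, -0.9]
opening: 85.4
grip_force: 0.0
```

Emit:
servo_tool([
  {"delta_pos": [0,0,1.0],"roll": 0,"hand": 1},
  {"delta_pos": [0,0,1.2],"roll": 0,"hand": 1},
  {"delta_pos": [0,0,0],"roll": 0,"hand": 1},
  {"delta_pos": [0,0,0],"roll": 0,"hand": 1},
])

```text
t: 5.43
tcp_pos: [492.8, -42.5, 44.1]
orientation: [0.199, -3.134, -0.001]
wrist_force: [0.8, 0.1, 0.7]
opening: 85.2
grip_force: 0.0
```

Emit:
servo_tool([
  {"delta_pos": [0,0,0],"roll": 0,"hand": 0},
  {"delta_pos": [0,0,0],"roll": 0,"hand": 0},
  {"delta_pos": [0,0,0],"roll": 0,"hand": 0},
  {"delta_pos": [0,0,0],"roll": 0,"hand": 0},
  {"delta_pos": [0,0,0],"roll": 0,"hand": 0},
  {"delta_pos": [0,0,0],"roll": 0,"hand": 0},
  {"delta_pos": [0,0,0],"roll": 0,"hand": 0},
  {"delta_pos": [0,0,0],"roll": 0,"hand": 0},
], force=30)

```text
t: 6.1
tcp_pos: [493.4, -42.6, 45.2]
orientation: [-0.2, 3.135, -0.0]
wrist_force: [-1.5, 0.1, 3.0]
opening: 19.4
grip_force: 33.7
```

The sleeve is gripped (opening 19.4 mm). First drive stroke clockwise.

Emit:
servo_tool([
  {"delta_pos": [-0.05,1.05,0],"roll": 5,"hand": 0},
  {"delta_pos": [-0.05,1.05,0],"roll": 5,"hand": 0},
  {"delta_pos": [-0.05,1.05,0],"roll": 5,"hand": 0},
  {"delta_pos": [-0.05,1.05,0],"roll": 5,"hand": 0},
])

```text
t: 6.43
tcp_pos: [495.4, -0.1, 45.2]
orientation: [0.354, 3.121, 0.0]
wrist_force: [-0.4, -0.3, 1.7]
opening: 19.3
grip_force: 33.6
```

Emit:
servo_tool([
  {"delta_pos": [-0.05,1.05,0],"roll": 5,"hand": 0},
  {"delta_pos": [-0.05,1.05,0],"roll": 5,"hand": 0},
  {"delta_pos": [-0.05,1.05,0],"roll": 5,"hand": 0},
  {"delta_pos": [-0.05,1.05,0],"roll": 5,"hand": 0},
  {"delta_pos": [0,0,0],"roll": 0,"hand": 0},
  {"delta_pos": [0,0,0],"roll": 0,"hand": 0},
])

```text
t: 6.93
tcp_pos: [511.5, 38.3, 45.2]
orientation: [-0.88, -3.015, -0.0]
wrist_force: [-5.3, 3.2, 5.5]
opening: 19.4
grip_force: 34.1
```

Emit:
servo_tool([
  {"delta_pos": [0,1.05,0],"roll": 5,"hand": 0},
  {"delta_pos": [0,0.85,0],"roll": 4,"hand": 0},
  {"delta_pos": [0,0,0],"roll": 0,"hand": 0},
])

```text
t: 7.18
tcp_pos: [523.2, 53.7, 45.2]
orientation: [1.117, 2.935, 0.001]
wrist_force: [-2.5, -0.6, 6.2]
opening: 18.8
grip_force: 34.0
```

Emit:
servo_tool([
  {"delta_pos": [-0.06,-1.25,0],"roll": -6,"hand": 0},
  {"delta_pos": [-0.06,-1.25,0],"roll": -6,"hand": 0},
  {"delta_pos": [-0.06,-1.25,0],"roll": -6,"hand": 0},
  {"delta_pos": [-0.06,-1.25,0],"roll": -6,"hand": 0},
  {"delta_pos": [-0.06,-1.25,0],"roll": -6,"hand": 0},
  {"delta_pos": [0,0,0],"roll": 0,"hand": 0},
])

```text
t: 7.68
tcp_pos: [494.7, -3.9, 45.2]
orientation: [0.309, 3.124, -0.001]
wrist_force: [3.2, 1.5, 0.4]
opening: 19.3
grip_force: 33.5
```

Emit:
servo_tool([
  {"delta_pos": [-0.06,-1.26,0],"roll": -6,"hand": 0},
  {"delta_pos": [-0.06,-1.26,0],"roll": -6,"hand": 0},
  {"delta_pos": [-0.06,-1.26,0],"roll": -6,"hand": 0},
  {"delta_pos": [-0.06,-1.26,0],"roll": -6,"hand": 0},
  {"delta_pos": [-0.06,-1.26,0],"roll": -6,"hand": 0},
  {"delta_pos": [-0.02,-0.63,0],"roll": -3,"hand": 0},
  {"delta_pos": [0,0,0],"roll": 0,"hand": 0},
])

```text
t: 8.27
tcp_pos: [500.8, -71.1, 45.2]
orientation: [-0.582, 3.085, -0.001]
wrist_force: [3.2, -0.2, 2.5]
opening: 19.3
grip_force: 33.7
```

Emit:
servo_tool([
  {"delta_pos": [-0.05,1.05,0],"roll": 5,"hand": 0},
  {"delta_pos": [-0.05,1.05,0],"roll": 5,"hand": 0},
  {"delta_pos": [-0.05,1.05,0],"roll": 5,"hand": 0},
  {"delta_pos": [-0.05,1.05,0],"roll": 5,"hand": 0},
  {"delta_pos": [-0.05,1.05,0],"roll": 5,"hand": 0},
  {"delta_pos": [-0.05,1.05,0],"roll": 5,"hand": 0},
  {"delta_pos": [-0.05,1.05,0],"roll": 5,"hand": 0},
  {"delta_pos": [-0.05,1.05,0],"roll": 5,"hand": 0},
])

```text
t: 8.93
tcp_pos: [499.0, 12.4, 45.2]
orientation: [0.519, 3.096, -0.002]
wrist_force: [6.7, -4.9, 0.1]
opening: 19.3
grip_force: 33.3
```

Emit:
servo_tool([
  {"delta_pos": [-0.03,1.05,0],"roll": 5,"hand": 0},
  {"delta_pos": [-0.03,1.05,0],"roll": 5,"hand": 0},
  {"delta_pos": [-0.03,1.05,0],"roll": 5,"hand": 0},
  {"delta_pos": [-0.03,1.05,0],"roll": 5,"hand": 0},
  {"delta_pos": [-0.02,0.63,0],"roll": 3,"hand": 0},
  {"delta_pos": [0,0,0],"roll": 0,"hand": 0},
])

```text
t: 9.43
tcp_pos: [523.4, 53.9, 45.2]
orientation: [1.123, 2.931, -0.002]
wrist_force: [4.4, -5.4, 1.6]
opening: 19.5
grip_force: 33.5
```

Emit:
servo_tool([
  {"delta_pos": [-0.06,-1.26,0],"roll": -6,"hand": 0},
  {"delta_pos": [-0.06,-1.26,0],"roll": -6,"hand": 0},
  {"delta_pos": [-0.06,-1.26,0],"roll": -6,"hand": 0},
  {"delta_pos": [-0.06,-1.26,0],"roll": -6,"hand": 0},
  {"delta_pos": [-0.06,-1.26,0],"roll": -6,"hand": 0},
  {"delta_pos": [-0.06,-1.26,0],"roll": -6,"hand": 0},
  {"delta_pos": [-0.06,-1.26,0],"roll": -6,"hand": 0},
])

```text
t: 10.02
tcp_pos: [492.5, -27.3, 45.3]
orientation: [-0.013, 3.137, -0.001]
wrist_force: [13.9, -3.1, -5.2]
opening: 19.4
grip_force: 32.7
```

Emit:
servo_tool([
  {"delta_pos": [-0.06,-1.26,0],"roll": -6,"hand": 0},
  {"delta_pos": [-0.06,-1.26,0],"roll": -6,"hand": 0},
  {"delta_pos": [-0.06,-1.26,0],"roll": -6,"hand": 0},
  {"delta_pos": [-0.02,-0.63,0],"roll": -3,"hand": 0},
  {"delta_pos": [0,0,0],"roll": 0,"hand": 0},
])

```text
t: 10.43
tcp_pos: [500.6, -70.5, 45.2]
orientation: [-0.58, 3.084, -0.001]
wrist_force: [6.7, -1.2, -0.1]
opening: 19.4
grip_force: 33.4
```

Emit:
servo_tool([
  {"delta_pos": [-0.05,1.05,0],"roll": 5,"hand": 0},
  {"delta_pos": [-0.05,1.05,0],"roll": 5,"hand": 0},
  {"delta_pos": [-0.05,1.05,0],"roll": 5,"hand": 0},
  {"delta_pos": [-0.05,1.05,0],"roll": 5,"hand": 0},
  {"delta_pos": [-0.05,1.05,0],"roll": 5,"hand": 0},
  {"delta_pos": [-0.05,1.05,0],"roll": 5,"hand": 0},
  {"delta_pos": [-0.05,1.05,0],"roll": 5,"hand": 0},
  {"delta_pos": [-0.05,1.05,0],"roll": 5,"hand": 0},
])

```text
t: 11.1
tcp_pos: [499.1, 12.4, 45.2]
orientation: [0.519, 3.094, -0.002]
wrist_force: [10.3, -6.5, -3.8]
opening: 19.4
grip_force: 32.9
```

Emit:
servo_tool([
  {"delta_pos": [-0.03,1.05,0],"roll": 5,"hand": 0},
  {"delta_pos": [-0.03,1.05,0],"roll": 5,"hand": 0},
  {"delta_pos": [-0.03,1.05,0],"roll": 5,"hand": 0},
  {"delta_pos": [-0.03,1.05,0],"roll": 5,"hand": 0},
  {"delta_pos": [-0.02,0.63,0],"roll": 3,"hand": 0},
  {"delta_pos": [0,0,0],"roll": 0,"hand": 0},
])

```text
t: 11.6
tcp_pos: [523.4, 53.7, 45.2]
orientation: [1.122, 2.929, -0.002]
wrist_force: [9.6, -8.1, -1.8]
opening: 19.3
grip_force: 33.2
```

Emit:
servo_tool([
  {"delta_pos": [-0.12,-1.26,0],"roll": -6,"hand": 0},
  {"delta_pos": [-0.08,-1.26,0],"roll": -6,"hand": 0},
  {"delta_pos": [-0.06,-1.26,0],"roll": -6,"hand": 0},
  {"delta_pos": [-0.06,-1.26,0],"roll": -6,"hand": 0},
  {"delta_pos": [-0.06,-1.26,0],"roll": -6,"hand": 0},
  {"delta_pos": [-0.06,-1.26,0],"roll": -6,"hand": 0},
  {"delta_pos": [-0.06,-1.26,0],"roll": -6,"hand": 0},
])

```text
t: 12.18
tcp_pos: [492.5, -27.4, 45.3]
orientation: [-0.013, 3.136, -0.001]
wrist_force: [14.7, -2.6, -5.9]
opening: 19.0
grip_force: 32.6
```

Emit:
servo_tool([
  {"delta_pos": [-0.06,-1.26,0],"roll": -6,"hand": 0},
  {"delta_pos": [-0.06,-1.26,0],"roll": -6,"hand": 0},
  {"delta_pos": [-0.06,-1.26,0],"roll": -6,"hand": 0},
  {"delta_pos": [-0.02,-0.63,0],"roll": -3,"hand": 0},
  {"delta_pos": [0,0,0],"roll": 0,"hand": 0},
])

```text
t: 12.6
tcp_pos: [500.6, -70.5, 45.2]
orientation: [-0.58, 3.084, -0.001]
wrist_force: [7.4, 0.9, 0.7]
opening: 19.4
grip_force: 33.3
```

Emit:
servo_tool([
  {"delta_pos": [-0.05,1.05,0],"roll": 5,"hand": 0},
  {"delta_pos": [-0.05,1.05,0],"roll": 5,"hand": 0},
  {"delta_pos": [-0.05,1.05,0],"roll": 5,"hand": 0},
  {"delta_pos": [-0.05,1.05,0],"roll": 5,"hand": 0},
  {"delta_pos": [-0.05,1.05,0],"roll": 5,"hand": 0},
  {"delta_pos": [-0.05,1.05,0],"roll": 5,"hand": 0},
  {"delta_pos": [-0.05,1.05,0],"roll": 5,"hand": 0},
  {"delta_pos": [-0.05,1.05,0],"roll": 5,"hand": 0},
])

```text
t: 13.27
tcp_pos: [499.1, 12.3, 45.3]
orientation: [0.519, 3.094, -0.002]
wrist_force: [11.5, -5.7, -3.4]
opening: 19.7
grip_force: 32.8
```

Emit:
servo_tool([
  {"delta_pos": [-0.03,1.05,0],"roll": 5,"hand": 0},
  {"delta_pos": [-0.03,1.05,0],"roll": 5,"hand": 0},
  {"delta_pos": [-0.03,1.05,0],"roll": 5,"hand": 0},
  {"delta_pos": [-0.03,1.05,0],"roll": 5,"hand": 0},
  {"delta_pos": [-0.02,0.63,0],"roll": 3,"hand": 0},
  {"delta_pos": [0,0,0],"roll": 0,"hand": 0},
])

```text
t: 13.77
tcp_pos: [523.1, 53.2, 45.2]
orientation: [1.123, 2.929, -0.003]
wrist_force: [8.0, -9.0, -0.9]
opening: 19.2
grip_force: 33.3
```

Four strokes done. I'll check the plate numerically against the start picture.

Run:
```python
from h import *
import cv2
a=r.get_image("scene")[:,:,::-1].copy();cv2.imwrite("pics/s4.png",a)
for im in(cv2.imread("pics/scene0.png"),a):
    i=im.astype(int);m=(i[:,:,2]-i[:,:,0]>18)
    print([(u,np.flatnonzero(m[183:215,u]).max(initial=-1)+183) for u in range(268,298,2)])
z0,z1=proj("scene",(573,-70,49)),proj("scene",(573,-70,33));print(z0,z1)
```

```text
[(268, np.int64(192)), (270, np.int64(193)), (272, np.int64(194)), (274, np.int64(195)), (276, np.int64(196)), (278, np.int64(197)), (280, np.int64(199)), (282, np.int64(200)), (284, np.int64(201)), (286, np.int64(200)), (288, np.int64(199)), (290, np.int64(198)), (292, np.int64(197)), (294, np.int64(196)), (296, np.int64(182))]
[(268, np.int64(197)), (270, np.int64(198)), (272, np.int64(199)), (274, np.int64(200)), (276, np.int64(202)), (278, np.int64(203)), (280, np.int64(204)), (282, np.int64(205)), (284, np.int64(206)), (286, np.int64(206)), (288, np.int64(205)), (290, np.int64(204)), (292, np.int64(203)), (294, np.int64(202)), (296, np.int64(182))]
[284.35815785 201.07029138] [284.52878523 206.68272037]
```

The plate dropped about 5.5 px (≈15 mm), so it's down or nearly so. I'll do another full stroke to make sure, reading force mid-drive.

Emit:
servo_tool([
  {"delta_pos": [-0.12,-1.26,0],"roll": -6,"hand": 0},
  {"delta_pos": [-0.12,-1.26,0],"roll": -6,"hand": 0},
  {"delta_pos": [-0.1,-1.26,0],"roll": -6,"hand": 0},
  {"delta_pos": [-0.06,-1.26,0],"roll": -6,"hand": 0},
  {"delta_pos": [-0.06,-1.26,0],"roll": -6,"hand": 0},
  {"delta_pos": [-0.06,-1.26,0],"roll": -6,"hand": 0},
  {"delta_pos": [-0.06,-1.26,0],"roll": -6,"hand": 0},
])

```text
t: 14.4
tcp_pos: [492.6, -28.0, 45.2]
orientation: [-0.013, 3.138, -0.001]
wrist_force: [12.4, -2.1, -5.0]
opening: 19.2
grip_force: 32.7
```

Emit:
servo_tool([
  {"delta_pos": [-0.06,-1.26,0],"roll": -6,"hand": 0},
  {"delta_pos": [-0.06,-1.26,0],"roll": -6,"hand": 0},
  {"delta_pos": [-0.06,-1.26,0],"roll": -6,"hand": 0},
  {"delta_pos": [-0.02,-0.63,0],"roll": -3,"hand": 0},
  {"delta_pos": [0,0,0],"roll": 0,"hand": 0},
])

```text
t: 14.82
tcp_pos: [500.8, -71.0, 45.2]
orientation: [-0.581, 3.085, -0.001]
wrist_force: [4.6, 0.7, 0.5]
opening: 19.2
grip_force: 33.5
```

Emit:
servo_tool([
  {"delta_pos": [-0.05,1.05,0],"roll": 5,"hand": 0},
  {"delta_pos": [-0.05,1.05,0],"roll": 5,"hand": 0},
  {"delta_pos": [-0.05,1.05,0],"roll": 5,"hand": 0},
  {"delta_pos": [-0.05,1.05,0],"roll": 5,"hand": 0},
  {"delta_pos": [-0.05,1.05,0],"roll": 5,"hand": 0},
  {"delta_pos": [-0.05,1.05,0],"roll": 5,"hand": 0},
  {"delta_pos": [-0.05,1.05,0],"roll": 5,"hand": 0},
  {"delta_pos": [-0.05,1.05,0],"roll": 5,"hand": 0},
])

```text
t: 15.48
tcp_pos: [497.9, 9.8, 45.3]
orientation: [0.519, 3.098, -0.01]
wrist_force: [-2.9, -21.0, 6.1]
opening: 19.2
grip_force: 38.0
```

Emit:
servo_tool([
  {"delta_pos": [-0.03,1.05,0],"roll": 5,"hand": 0},
  {"delta_pos": [-0.03,1.05,0],"roll": 5,"hand": 0},
  {"delta_pos": [-0.03,1.05,0],"roll": 5,"hand": 0},
  {"delta_pos": [-0.03,1.05,0],"roll": 5,"hand": 0},
  {"delta_pos": [-0.02,0.63,0],"roll": 3,"hand": 0},
  {"delta_pos": [0,0,0],"roll": 0,"hand": 0},
])

```text
t: 15.98
tcp_pos: [522.7, 53.5, 45.3]
orientation: [1.123, 2.931, -0.002]
wrist_force: [4.0, -4.6, 2.5]
opening: 19.2
grip_force: 33.6
```

Run:
```python
from h import *
import cv2
a=r.get_image("scene")[:,:,::-1].astype(int);m=(a[:,:,2]-a[:,:,0]>18)
print([int(np.flatnonzero(m[183:215,u]).max(initial=-1)+183) for u in range(268,298,2)])
b=cv2.imread("pics/s4.png").astype(int);print(abs(a-b)[196:212,264:300].mean())
```

```text
[197, 198, 199, 200, 202, 203, 204, 205, 206, 206, 205, 204, 203, 202, 182]
0.6365740740740741
```

The drive now meets about 21 N at the same plate position, so the plate is firmly down. I'll let go with the fingers partly open, because of the box, and rise.

Emit:
servo_tool([
  {"delta_pos": [0,0,0],"roll": 0,"hand": 0.5},
  {"delta_pos": [0,0,0],"roll": 0,"hand": 0.5},
  {"delta_pos": [0,0,0],"roll": 0,"hand": 0.5},
  {"delta_pos": [0,0,0],"roll": 0,"hand": 0.5},
  {"delta_pos": [0,0,0],"roll": 0,"hand": 0.5},
])

```text
t: 16.45
tcp_pos: [521.4, 53.9, 44.7]
orientation: [-1.118, -2.935, 0.0]
wrist_force: [-0.6, 0.6, -0.2]
opening: 42.9
grip_force: 0.0
```

Emit:
servo_tool([
  {"delta_pos": [0,0,-1.0],"roll": 0,"hand": 0.5},
  {"delta_pos": [0,0,-2.0],"roll": 0,"hand": 0.5},
  {"delta_pos": [0,0,-3.0],"roll": 0,"hand": 0.5},
  {"delta_pos": [0,0,-3.0],"roll": 0,"hand": 0.5},
  {"delta_pos": [0,0,-2.0],"roll": 0,"hand": 0.5},
  {"delta_pos": [0,0,0],"roll": 0,"hand": 0.5},
  {"delta_pos": [0,0,0],"roll": 0,"hand": 0.5},
])

```text
t: 17.03
tcp_pos: [522.5, 53.9, 156.8]
orientation: [1.117, 2.933, 0.002]
wrist_force: [-0.3, -0.3, -0.3]
opening: 42.5
grip_force: 0.0
```

Run:
```python
from h import *
import cv2
a=r.get_image("scene")[:,:,::-1]
o=np.vstack([cv2.resize(a[100:250,190:330],(560,600))]);cv2.imwrite("pics/end.png",o)
b=cv2.imread("pics/scene0.png").astype(int);print(abs(a-b)[225:280,335:425].mean(), r.read_state()["wrist_force"])
```

```text
2.476094276094276 [ 0.60919431 -0.37066787 -0.50596191]
```

View pics/end.png

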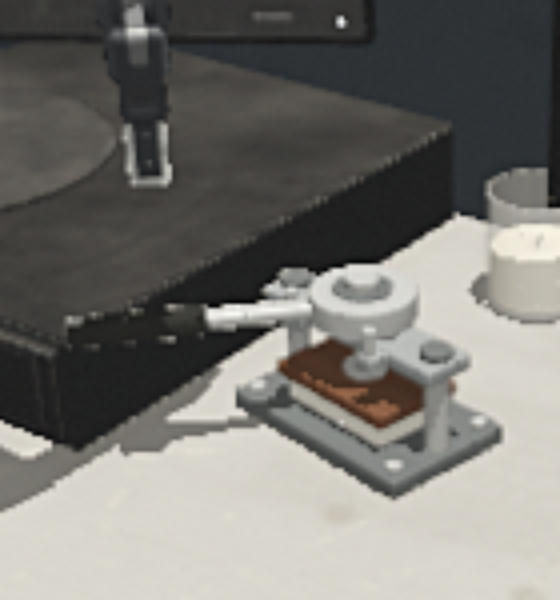

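The plate (crop (350,385)) now sits directly on the cards with the spindle exposed. The handle is free at (140,325) and the gripper is clear above it.

```bash
python3 -c "
from cell import r
print(r.finish_job())"
```

```text
the job is handed in; nothing more can be done
None
```

The open press (the left one) is tight: its plate is fully down on the cards, I've let go of the handle, the tight press's handle was left alone, and the job was handed in at about 17 s of the 64 s allowed.

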